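Vent the syrup dispenser and take off its filler cap

ROBOT

A 7-joint arm with a two-finger parallel gripper is mounted at the origin on a cart in front of the work surface, level with it; the furniture and walls round the work are solid. World frame = base frame: x ahead of the robot, y to its left, z up, the work surface at z = 0. Lengths are in m, angles in rad, forces in N, time in s.
With the tool pointing down it reaches from about 0.425 to 1.025 m from the base axis. Payload 9.4 kg.
Tool frame: the origin (TCP) lies on the centre line of the jaws, within the pads' length; the fingertips stand 17 mm ahead of it and the grasp point (between the pads) lies 2 mm behind it; z points along the fingers, y is the direction in which the jaws open and shut (so a half turn about z gives the same grasp; the last joint's range is limited). The gripper opens to 85 mm and grips with 20 to 120 N. Pads are 22 mm wide; open, the fingers measure 114 mm over their backs; the gripper's body (76 mm by 85 mm) begins 54 mm behind the grasp point. The pads swing forward as they close: fully open they stand 13 mm farther back than shut.
Start: joints at [-1.191, 0.599, -0.003, 1.599, 0.002, 0.943, -0.08], TCP at [0.32, 0.651, 0.248] pointing down, gripper open.
Joint ranges: [-2.57, 2.57], [-0.35, 1.97], [-1.29, 1.29], [0.11, 2.56], [-1.05, 4.19], [0.11, 1.86], [-2.63, 2.63]. Speed limits (rad/s): [2.22, 2.22, 3.01, 3.01, 3.14, 3.14, 3.14].

INTERFACE

Orientations are given as a unit quaternion [w, x, y, z].
In Python, from cell import robot gives the robot as it stands. The module is installed in compiled form; this text tells all that it offers. Calls block until the motion is done:
- robot.movep(position, orientation): joint-space move of the TCP to a pose.
- robot.servo_line(position, orientation=None, speed=0.15, threshold=None): straight line of the TCP; orientation=None keeps the orientation; speed is the mean speed in m/s. With threshold (N) it stops when the force on the tool has changed by that much, and returns True; else False.
- robot.movej(angles): joint-space move.
- robot.open_gripper() and robot.close_gripper(squeeze=None): open the fingers fully, or close them until they stop; squeeze is the grip in N (None keeps the last).
- robot.hold(seconds).
- robot.ik(position, orientation): joint angles nearest the present ones, or None.
- robot.read_camera(name): name is "scene" or "top"; returns (picture, depth): 480x640x3 uint8, red, green, blue; 480x640 float32, m along the optical axis (not along the pixel's ray), 0 where there is no reading.
- robot.camera_params(name): a dict with "fovy" (degrees; the focal length in pixels is half the picture's height over the tangent of half this angle, whatever the lens; pixels are square), "cx", "cy" (the principal point, pixels), "cam_to_world" (4x4, takes a point from camera to world coordinates). Camera axes: x right, y down, z forward; pixel columns grow to the right and rows downward; lengths in m; the calibration is good to about 2 mm. A picture is of the moment at which its call begins. camera_params takes no time and is no camera call.
A pose or a line that the arm cannot do raises robot.IKError and nothing moves.
- robot.sign_off(): hands the job in, once; it reports no verdict.
Readings, each from a call of its own:
- robot.get_clock(): time.
- robot.get_q(): joint angles.
- robot.get_joint_velocities(): joint speeds.
- robot.get_effort(): joint torques, N m.
- robot.get_tool_pos(): TCP position.
- robot.get_tcp_rot(): TCP orientation.
- robot.get_ft_force(): force on the tool from outside, world axes, zero at the start.
- robot.get_wrist_torque(): the same for the moment, N m.
- robot.get_width(): finger opening in m.
Only numpy, scipy, OpenCV 4.12 (cv2) and the standard library are available. Lean on these libraries where they do the work, as an engineer would, in place of code of your own. Each camera call takes 0.05 s, during which the arm holds its last target. There are 200 camera calls.

TASK

The syrup dispenser needs refilling: first let its pressure out by pushing the red vent plunger all the way down to its stop for a moment, then unscrew the black filler cap. Nobody knows whether its thread is right- or left-handed, so try it both ways if you must. Lift the cap off and finish while still holding it in the gripper, level, about 10 cm straight above the neck it came from; do not put it back or let go of it, and leave the mug, pepper shaker, jam tub and spoon where they are.

Things in the scene. Friction and masses are not known exactly. Their poses are not given: they have to be found in the camera images.
- dispenser: steel base of the syrup dispenser, fixed to the table: a round part of 100 mm diameter under the amber tank and, 95 mm from it along the base's own -y axis, a black housing with the red vent plunger. Base top 46 mm, tank shoulder 94 mm, plunger housing top 86 mm above the table. Origin on the table, under the centre of the tank, its neck and the cap
- plunger_top (a point): centre of the top face of the red vent plunger head (mushroom, 30 mm diameter, 13 mm high), 125 mm above the table when up; it moves with the plunger
- vent_plunger (a joint): how far the vent plunger is pressed, m: 0 up, 0.012 at its stop. Springs back; pressing starts at 2 N and takes 8 N at the stop
- neck_rim (a point): centre of the open top of the white neck, 34 mm diameter, rim 135 mm above the table, on the axis of the cap; fixed. Below the cap's skirt comes the tank: shoulder 40 mm across at 94 mm, 68 mm at 90 mm, 88 mm below 78 mm height
- cap: the cap; origin at the centre of the skirt's lower edge. Hidden coarse thread of either hand, differs between starts. Turns easily. Wrong way: hard stop after 0.15 to 0.35 rad. Right way: turns on, may rise 3 mm, and is free to lift straight off between 0.95 and 1.3 rad from where it stood at the start; near 1.4 another stop. Not turned enough, it cannot be pulled off
- cap_center (a point): centre of the black ribbed screw cap, half-way up: 52 mm diameter, 36 mm high, about 50 g, z up, x along the white mark on its top. Screwed on, its centre is 121 mm, its top 139 mm and the lower edge of its skirt 103 mm above the table
- mug: blue and white mug, 78x112x92 mm, bystander; origin at the centre of its underside
- pepper: glass shaker with a grey top, 44 mm diameter, 90 mm high, bystander; origin at the centre of its underside
- jam: small red portion tub with a whitish foil lid, 37x50x16 mm, bystander; origin at the centre of its underside
- spoon: teaspoon, 130x27x11 mm, bystander; origin at the centre of its underside
There are look-alikes about, which are no part of the job. Of the things shaped like the cap, the black one is meant.

How it is judged:
By the outcome, as a careful person would: the job done as asked, in the order asked, and still so for the second after the job is handed in, while the arm keeps its last pose, push and grip.
It also fails if it takes over 54 s, if anything falls off the work surface, if the arm or the gripper's body presses on something with over 40 N, if the wrist force passes 120 N, or if a joint passes its speed limit or range.

## Working session

There is one attempt and no reset: what is moved stays moved. The work goes in short steps, each a Python script; the robot and the scene stay as the last script left them, time stands still between calls to the robot, and variables do not carry over. Pictures are saved under pics/ and viewed, about 8 in all and at most 12, crops included, and the job is handed in when it is done.

```bash
mkdir -p pics; cat > h.py <<'E'
import numpy as np, cv2
from cell import robot
def cam(n):
    im,d=robot.read_camera(n); return im,d,robot.camera_params(n)
def cloud(d,p):
    f=240/np.tan(np.radians(p["fovy"])/2); v,u=np.mgrid[:480,:640]
    P=np.stack([(u-p["cx"])/f*d,(v-p["cy"])/f*d,d,np.ones_like(d)],-1)@np.array(p["cam_to_world"]).T
    P=P[...,:3]; P[d==0]=np.nan; return P
def save(n,im): cv2.imwrite("pics/"+n,cv2.cvtColor(im,cv2.COLOR_RGB2BGR))
E
python3 - <<'E'
from h import *
for n in("scene","top"):
    im,d,p=cam(n); save(n+"0.png",im); np.savez(n+"0.npz",im=im,d=d,P=cloud(d,p)); print(n,p["fovy"],np.array(p["cam_to_world"]).round(3).tolist())
print(robot.get_clock(),robot.get_tcp_rot(),robot.get_width())
E
```

```text
scene 42.34021266860537 [[0.593, -0.553, 0.586, -0.174], [-0.805, -0.394, 0.443, -0.794], [-0.014, -0.735, -0.678, 0.948], [0.0, 0.0, 0.0, 1.0]]
top 57.16163873488415 [[-0.004, -0.997, 0.078, 0.478], [-1.0, 0.003, -0.009, -0.237], [0.009, -0.078, -0.997, 1.019], [0.0, 0.0, 0.0, 1.0]]
0.1 [-9.37343903e-05  2.26366004e-01  9.74042036e-01 -7.31460316e-04] 0.08530730325820589
```

View pics/scene0.png

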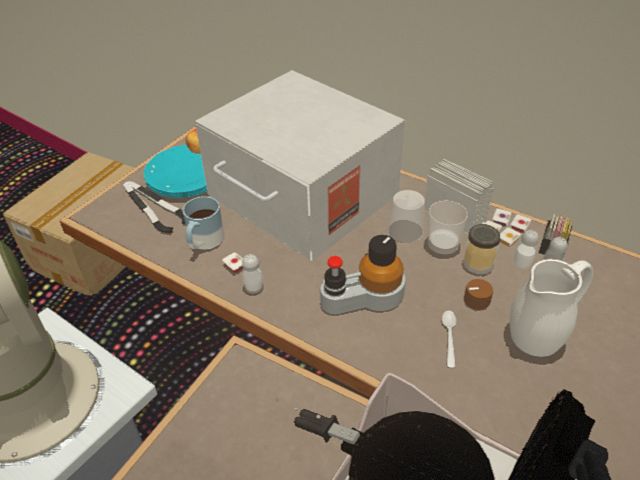

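View pics/top0.png

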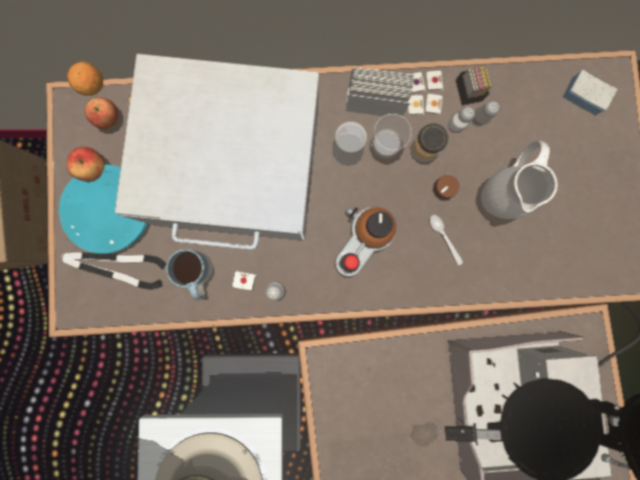

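Scene view: the dispenser is at (362,285), with the black cap at (382,248) on the amber tank and the red plunger at (335,265). The cap look-alikes are a brown cap with a white mark lying on the table at (478,292) and a dark-lidded jar at (482,235). The black cap on the amber tank is the one meant, because it sits on the dispenser's neck. Next I'll confirm it in an enlarged crop and measure.

```bash
python3 - <<'E'
from h import *
S=np.load("scene0.npz");T=np.load("top0.npz")
a=cv2.resize(S["im"][215:325,305:505],(800,440),interpolation=cv2.INTER_CUBIC);save("crop.png",a)
for n,D,c,r in(("scene",S,(382,248),(335,265)),("top",T,(378,222),(349,263))):
    im,P=D["im"].astype(int),D["P"]
    for k,(u,v),m,z0,z1 in(("cap",c,im.max(-1)<75,.132,.146),("plg",r,(im[...,0]>120)&(im[...,1]<70),.119,.131)):
        w=np.zeros(m.shape,bool);w[v-30:v+30,u-30:u+30]=1
        q=P[w&m&(P[...,2]>z0)&(P[...,2]<z1)]
        if len(q):
            (cc,R)=cv2.minEnclosingCircle(q[:,:2].astype(np.float32)); print(n,k,len(q),np.median(q,0).round(4),"circ",np.round(cc,4),round(R,4))
    # white mark
    w=np.zeros(im.shape[:2],bool);w[c[1]-25:c[1]+25,c[0]-20:c[0]+20]=1
    q=P[w&(im.min(-1)>130)&(P[...,2]>.125)&(P[...,2]<.15)]
    if len(q): print(n,"mark",len(q),q.mean(0).round(4),q.round(3)[:12].tolist())
P=T["P"]
for nm,u,v in(("box",220,140),("boxcorner",300,225),("handle",256,240),("glass1",350,130),("small",352,212),("table",300,300),("pepper",275,291),("mug",186,262)): print(nm,P[v,u].round(3))
x=P[100:260,300:345];q=x[x[...,2]>.1];print("box right edge y",np.nanmin(q[:,1]),q[:,2].max())
E
```

```text
scene cap 401 [ 0.5662 -0.3718  0.138 ] circ [ 0.5709 -0.3675] 0.0287
scene plg 127 [ 0.492  -0.3133  0.123 ] circ [ 0.4944 -0.3131] 0.0151
scene mark 21 [ 0.5843 -0.368   0.1386] [[0.592, -0.365, 0.138], [0.593, -0.367, 0.138], [0.59, -0.365, 0.137], [0.591, -0.366, 0.137], [0.59, -0.369, 0.139], [0.589, -0.372, 0.141], [0.585, -0.366, 0.138], [0.584, -0.368, 0.141], [0.585, -0.37, 0.141], [0.589, -0.37, 0.138], [0.581, -0.366, 0.139], [0.582, -0.368, 0.139]]
top cap 323 [ 0.5662 -0.368   0.139 ] circ [ 0.57   -0.3659] 0.0248
top plg 41 [ 0.4904 -0.3043  0.1221] circ [ 0.4945 -0.3094] 0.0145
top mark 28 [ 0.5826 -0.3684  0.1396] [[0.593, -0.369, 0.138], [0.59, -0.367, 0.139], [0.59, -0.368, 0.14], [0.59, -0.371, 0.139], [0.588, -0.366, 0.142], [0.588, -0.369, 0.14], [0.588, -0.37, 0.14], [0.587, -0.367, 0.137], [0.586, -0.368, 0.14], [0.586, -0.371, 0.14], [0.584, -0.366, 0.139], [0.584, -0.368, 0.139]]
box [ 0.717 -0.064  0.225]
boxcorner [ 0.56  -0.21   0.225]
handle [ 0.537 -0.123  0.163]
glass1 [ 0.778 -0.314  0.094]
small [ 0.605 -0.319  0.059]
table [ 0.41  -0.203  0.   ]
pepper [ 0.435 -0.153  0.09 ]
mug [0.497 0.044 0.055]
box right edge y -0.24277135442088663 0.22992837425100088
```

View pics/crop.png

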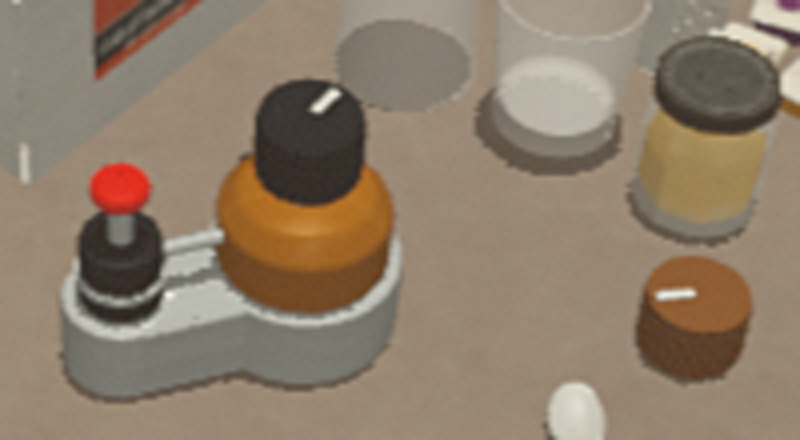

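Crop: the black cap with its white mark is at crop (312,140), on the amber tank beside the red plunger at (120,187). The brown cap at (690,315) and the jar at (715,150) are the look-alikes. Measured centres are cap (0.570,-0.367) and plunger (0.4935,-0.311). They are 95 mm apart at the heights given, so they agree with the description. Next I'll plan the wrist yaw and do the pressing.

```bash
cat >> h.py <<'E'
C=np.array([.5703,-.3668]); B=np.array([.4940,-.3112])
def Q(psi): return [0,np.cos(psi/2),np.sin(psi/2),0]
E
python3 - <<'E'
from h import *
for psi in np.arange(-3,3.2,.4):
    a=robot.ik([*C,.124],Q(psi)); b=robot.ik([*B,.3],Q(psi))
    print(round(psi,2),None if a is None else np.round(a,2),None if b is None else np.round(b,2)[[0,6]])
E
```

```text
-3.0 [ 0.59  0.69 -0.15  1.8   0.16  0.67  2.05] [0.17 2.4 ]
-2.6 [ 0.65  0.69 -0.26  1.8   0.27  0.68  2.35] [1.09 2.09]
-2.2 [ 1.11  0.95 -1.11  1.77  0.97  1.08  2.16] [1.18 2.38]
-1.8 [-0.03  0.89  0.92  1.84 -0.91  0.9  -2.04] [-0.23 -2.21]
-1.4 [-0.03  0.89  0.92  1.84 -0.91  0.9  -1.64] [-0.23 -1.81]
-1.0 [-0.03  0.89  0.92  1.84 -0.91  0.9  -1.24] [-0.23 -1.41]
-0.6 [-0.03  0.89  0.92  1.84 -0.91  0.9  -0.84] [-0.15 -1.16]
-0.2 [ 0.13  0.76  0.6   1.83 -0.62  0.74 -0.71] [-0.26 -0.55]
0.2 [ 0.16  0.75  0.53  1.83 -0.55  0.71 -0.37] [-0.28 -0.07]
0.6 [ 0.21  0.73  0.45  1.83 -0.47  0.69 -0.04] [-0.27  0.28]
1.0 [ 0.26  0.71  0.37  1.83 -0.39  0.68  0.28] [-0.23  0.58]
1.4 [ 0.31  0.7   0.29  1.82 -0.3   0.66  0.6 ] [-0.18  0.89]
1.8 [ 0.36  0.69  0.2   1.82 -0.21  0.65  0.91] [-0.13  1.21]
2.2 [ 0.42  0.69  0.11  1.81 -0.11  0.65  1.22] [0.   1.46]
2.6 [ 0.48  0.68  0.01  1.81 -0.02  0.65  1.53] [0.09 1.77]
3.0 [ 0.54  0.68 -0.08  1.81  0.09  0.66  1.84] [0.14 2.13]
```

```bash
python3 - <<'E'
from h import *
r=robot; psi=.65
r.close_gripper(60)
p=r.get_tool_pos(); r.servo_line([p[0],p[1],.42],speed=.3)
r.movep([*B,.40],Q(psi)); print("above",r.get_clock(),np.round(r.get_q(),2),np.round(r.get_tool_pos(),3))
r.servo_line([*B,.165],speed=.2)
f0=r.get_ft_force()
print(r.servo_line([*B,.118],speed=.02,threshold=14), np.round(r.get_tool_pos(),4),np.round(r.get_ft_force()-f0,1),r.get_clock())
r.hold(.5)
print(np.round(r.get_tool_pos(),4),np.round(r.get_ft_force()-f0,1))
im,d,p=cam("scene"); save("press.png",cv2.resize(im[195:315,285:445],(800,600)))
E
```

```text
above 5.0 [-0.15  0.38  0.89  1.77 -0.32  1.14 -0.09] [ 0.495 -0.311  0.4  ]
True [ 0.4941 -0.3113  0.1298] [-0.3  3.  10.6] 7.95
[ 0.4941 -0.3113  0.1298] [-0.9  2.1 10.6]
```

View pics/press.png

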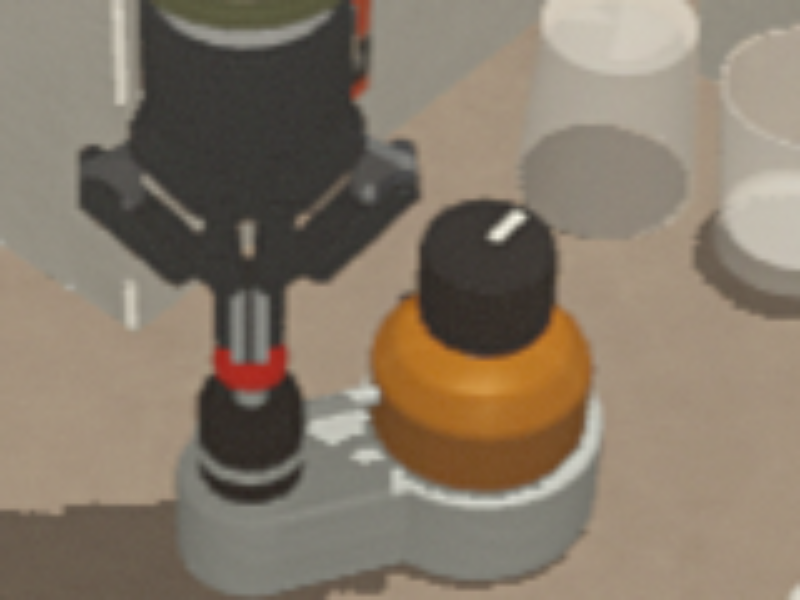

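The picture shows the red head pushed down near the housing. The tip is at 0.1128 m against 0.113 m at the stop, with more than 8 N. I'll push slightly harder to be sure, then go to the cap, grip it and test the turning call in small steps.

```bash
python3 - <<'E'
from h import *
r=robot; psi=.65
f0=r.get_ft_force()
print("extra",r.servo_line([*B,.127],speed=.02,threshold=10),np.round(r.get_tool_pos(),4),np.round(r.get_ft_force()-f0,1))
r.hold(.4)
r.servo_line([*B,.22],speed=.2)
r.open_gripper()
r.servo_line([*C,.22],Q(psi),speed=.2)
print("q",np.round(r.get_q(),2),"down hit",r.servo_line([*C,.124],speed=.1,threshold=15),np.round(r.get_tool_pos(),4))
f0=r.get_ft_force(); t0=r.get_wrist_torque()
r.close_gripper(60)
print("w",r.get_width(),np.round(r.get_ft_force()-f0,1),np.round(r.get_wrist_torque()-t0,2),r.get_clock(),np.round(r.get_q(),2))
t0=r.get_wrist_torque();f0=r.get_ft_force()
q0=r.get_q(); np.save("q0.npy",q0)
for i in range(1,5):
    q=q0.copy(); q[6]+=-.11*i; r.movej(q)   # j7 + = psi + (ccw from above)
    print(i,np.round(r.get_ft_force()-f0,1),np.round(r.get_wrist_torque()-t0,2),np.round(r.get_q()[6]-q0[6],3),r.get_clock())
    if abs((r.get_wrist_torque()-t0)[2])>.5: break
E
```

```text
extra True [ 0.4941 -0.3114  0.1297] [0.5 1.6 2.2]
q [ 0.06  0.67  0.71  1.77 -0.54  0.91  0.08] down hit False [ 0.5706 -0.3672  0.1247]
w 0.05113913044207234 [-0.1  0.7  6.3] [-0.07 -0.13  0.03] 12.65 [ 0.12  0.77  0.62  1.83 -0.63  0.74  0.16]
1 [-0.1 -0.9 -5.5] [-0.14  0.07  0.01] -0.107 12.9
2 [ 3.6 -4.4 -6.7] [-0.6  -0.39  0.19] -0.215 13.15
3 [ 5.2 -3.6 -7.7] [-0.58 -0.93  0.9 ] -0.325 13.4
```

Clockwise hits the stop at about 0.3 rad (0.9 N m), so it is the wrong way. I'll turn it counter-clockwise.

```bash
python3 - <<'E'
from h import *
r=robot; q0=np.load("q0.npy")
q=q0.copy(); r.movej(q); t0=r.get_wrist_torque(); f0=r.get_ft_force()
print("back",np.round(t0,2),np.round(f0,1))
for a in (.15,.3,.45,.6,.75,.9,1.05,1.15,1.22,1.28,1.33):
    q=q0.copy(); q[6]+=a; r.movej(q)
    f,t=r.get_ft_force()-f0,r.get_wrist_torque()-t0
    print(a,np.round(f,1),np.round(t,2),np.round(r.get_tool_pos()[2],4),round(r.get_clock(),2))
    if abs(t[2])>.6: print("STOP");break
    if f[2]<-25 or f[2]>25: print("FZ");break
E
```

```text
back [ 0.01 -0.74  0.03] [3.7 0.1 1.2]
0.15 [0.1 0.5 0.7] [ 0.05 -0.09  0.03] 0.1252 14.08
0.3 [-0.8  0.9  1.1] [ 0.05 -0.07 -0.  ] 0.1252 14.35
0.45 [-0.6  0.2  1.3] [ 0.18 -0.01 -0.  ] 0.1252 14.62
0.6 [-0.8  1.4  2.4] [ 0.24  0.14 -0.  ] 0.1252 14.88
0.75 [-1.8  0.9  4.3] [ 0.16  0.34 -0.09] 0.1252 15.15
0.9 [-3.   0.4  4.1] [0.18 0.54 0.  ] 0.1252 15.42
1.05 [-3.9  0.9  4.5] [ 0.19  0.53 -0.04] 0.1252 15.68
1.15 [-2.9  0.2  4.7] [0.09 0.64 0.04] 0.1252 15.93
1.22 [-3.   0.4  4.3] [ 0.19  0.55 -0.03] 0.1252 16.18
1.28 [-2.8 -0.2  4.4] [ 0.14  0.54 -0.06] 0.1252 16.43
1.33 [-2.6 -0.4  4.6] [ 0.17  0.55 -0.02] 0.1252 16.68
```

```bash
python3 - <<'E'
from h import *
r=robot; p=r.get_tool_pos(); f0=r.get_ft_force()
hit=r.servo_line([p[0],p[1],p[2]+.015],speed=.03,threshold=15)
print("hit",hit,np.round(r.get_tool_pos(),4),np.round(r.get_ft_force()-f0,1),r.get_width())
if not hit:
    r.servo_line([*C,p[2]+.125],speed=.1)
    r.hold(.3)
print(np.round(r.get_tool_pos(),4),np.round(r.get_tcp_rot(),4),r.get_width(),np.round(r.get_ft_force(),1),r.get_clock())
im,d,pp=cam("scene"); save("lift.png",cv2.resize(im[150:330,285:525],(800,600)))
P=cloud(d,pp); np.savez("lift.npz",im=im,P=P)
T,_,_=cam("top"); save("toplift.png",T)
E
```

```text
hit False [ 0.5706 -0.3674  0.1402] [-0.4  0.6 -5.7] 0.05093674558904924
[ 0.5702 -0.3668  0.2499] [ 9.000e-04  5.488e-01  8.360e-01 -1.000e-04] 0.05106602871225053 [-0.1  0.1 -0.6] 18.8833
```

View pics/lift.png

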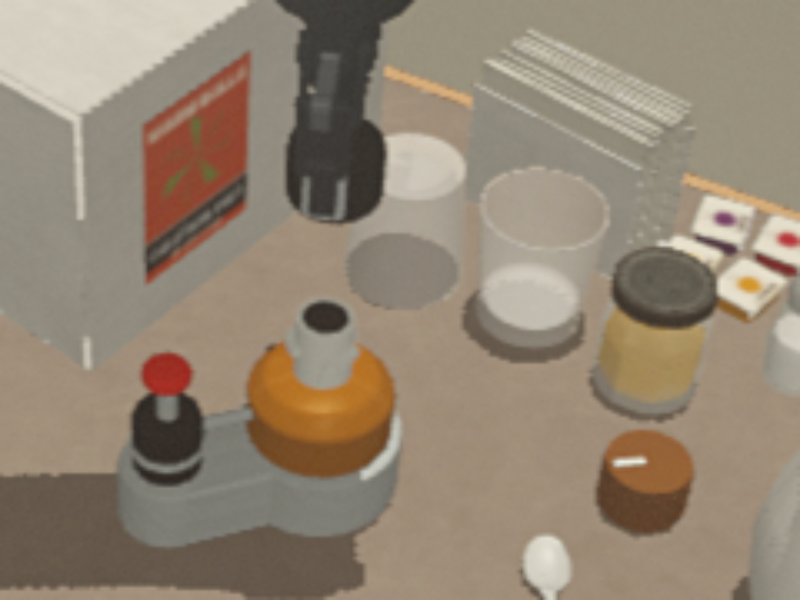

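The cap is held at crop (337,170), above the open white neck at (325,335), and the plunger has sprung back up. I'll check the heights and the bystanders numerically, then hand in.

```bash
python3 - <<'E'
from h import *
L=np.load("lift.npz");S=np.load("scene0.npz");im,P=L["im"].astype(int),L["P"]
m=(np.hypot(P[...,0]-C[0],P[...,1]-C[1])<.03)
k=m&(im.max(-1)<75)&(P[...,2]>.17)&(P[...,2]<.275); q=P[k]; print("cap z",np.percentile(q[:,2],[1,5,50,95]).round(3),len(q))
q=P[m&(P[...,2]>.128)&(P[...,2]<.14)]; print("rim",np.median(q,0).round(4),cv2.minEnclosingCircle(q[:,:2].astype(np.float32)),len(q))
D=np.abs(im-S["im"]).max(-1)
for n,(u,v) in dict(mug=(203,225),pepper=(252,273),jam=(234,262),spoon=(449,338)).items(): print(n,np.percentile(D[v-30:v+30,u-25:u+25],[50,95]))
print(robot.get_width(),np.round(robot.get_tool_pos(),4))
E
```

```text
cap z [0.23  0.233 0.256 0.264] 323
rim [ 0.5691 -0.37    0.1339] ((0.5720962882041931, -0.3703565299510956), 0.019426051527261734) 218
mug [6. 8.]
pepper [ 6. 54.]
jam [ 6. 23.]
spoon [6. 8.]
0.050929394910530244 [ 0.5703 -0.3668  0.25  ]
```

```bash
python3 - <<'E'
from h import *
L=np.load("lift.npz")["P"];S=np.load("scene0.npz")["P"]
for n,(u,v),z in (("pepper",(252,273),.01),("jam",(234,262),.008)):
    for P in (S,L):
        q=P[v-25:v+25,u-12:u+12].reshape(-1,3); q=q[q[:,2]>z]; print(n,q.mean(0).round(4),len(q))
robot.sign_off(); print(robot.get_clock())
E
```

```text
pepper [ 0.4274 -0.1552  0.0527] 656
pepper [ 0.4275 -0.1549  0.053 ] 656
jam [ 0.4464 -0.0918  0.0261] 338
jam [ 0.4461 -0.0921  0.026 ] 345
the job is handed in; nothing more can be done
the job is handed in; nothing more can be done
```

The cap is off and the job is handed in, with the gripper still holding the cap level above the neck. The last clock reading, just after the lift, was about 19 s, against the 54 s limit.

- **Venting:** I pressed the red plunger to its stop and held it for about half a second. The fingertips were at 0.1128 m against 0.113 m expected, and a harder push did not move it further. It sprang back up afterwards.
- **Unscrewing:** clockwise hit a stop at about 0.3 rad (0.9 N m), so I turned the cap counter-clockwise by 1.33 rad. It then lifted off without resistance.
- **Final position:** the cap's lower edge is at about 0.23 m, roughly 95 mm above the neck rim, and the gripper opening is 51 mm. The measured rim centre is about 2–4 mm off the tool axis, close to the camera's 2 mm accuracy.
- **Bystanders:** the mug and spoon look unchanged in the pictures. The pepper shaker and jam tub did show picture differences, probably from the arm's shadow. Their measured positions agree to within 0.3 mm, so they did not move.

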